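# Lock the bayonet cover onto a vacuum filter housing

## Robot

A 6-joint arm with a two-finger parallel gripper is mounted at the origin on the work surface. World frame = base frame: x ahead of the robot, y to its left, z up, the work surface at z = 0. Lengths are in mm, angles in rad, forces in N, time in s.
With the tool pointing down it reaches from about 275 to 1000 mm from the base axis. Payload 8.4 kg.
Tool frame: the origin (TCP) lies between the finger pads; the fingertips stand 19 mm ahead of it and the grasp point (between the pads) is the TCP (manip.tips_ahead is the distance from the TCP to the fingertips, in mm); y points along the fingers, x is the direction in which the jaws open and shut, and the axes are right-handed (so a half turn about y gives the same grasp; the last joint's range is limited). The gripper opens to 85 mm and grips with 20 to 120 N. Pads are 22 mm wide; open, the fingers measure 114 mm over their backs; the gripper's body (76 mm by 85 mm) begins 54 mm behind the grasp point. The pads swing forward as they close: fully open they stand 13 mm farther back than shut.
Start: joints at [1.124, 0.353, 1.633, -0, 1.155, -0.002], TCP at [268.922, 564.189, 250.281] pointing down, gripper open.
Joint ranges: [-2.63, 2.63], [-0.92, 2.1], [0.06, 2.66], [-1.3, 4.44], [0, 2.69], [-3.02, 3.02]. Speed limits (rad/s): [2.22, 2.22, 2.79, 3.14, 3.14, 3.14].

## Interface

Orientations are given as a rotation vector (axis times angle).
In Python, from rig import manip gives the robot as it stands.
- The arm moves only by the tool apply_moves, never from a script. Its argument "series" is a list of rows, each a list of 6 numbers: the shift along the tool's x, y, z in m, then the turn, a rotation vector about the tool's x, y, z in degrees. A call has 1 to 10 rows; each row is the pose to reach, as a shift and turn from the pose measured when the call began, along the tool's axes at that moment; what a row does not reach only later rows make up. A row lasts 1/12 s, in which the tool goes at most 41.7 mm and 7.16 degrees, less where a joint would pass 70% of its speed; a pose out of reach is approached as far as the arm can. A call with a gripper value outside its range is refused whole. "gripper" is the gripper command: -1 is shut, 1 is fully open, values between are in proportion, set as the call begins (left out, the last holds). The fingers move at their own pace and stop on an object; "newtons" is the grip in N (left out, the last holds). Time passes only in rows, so rows that repeat a pose let the fingers close. It gives the time, the measured TCP pose, the force and the opening at its end, in the units of the state.
- manip.get_state(): the state, without advancing time (a new reading comes with each control period).
- manip.read_camera(name): name is "scene" or "side" or "wrist"; returns the picture (420x560x3 uint8, red, green, blue); there is no depth.
- manip.calibration(name): a dict with "camera_matrix" (3x3 intrinsics, pixels), "R" (3x3) and "t" (3): a world point X has camera coordinates R X + t. Camera axes: x right, y down, z forward; pixel columns grow to the right and rows downward; lengths in mm; the calibration is good to about 2 mm. A picture is of the moment at which its call begins: read the wrist's pose just before it. calibration takes no time and is no camera call; for the wrist camera it gives the pose at the moment of the call.
- manip.close_job(): hands the job in, once; it reports no verdict.
The state is a dict: "t": time; "qpos": joint angles; "qvel": joint speeds; "joint_torque": joint torques, N m; "position": TCP position; "orientation": TCP orientation; "contact_force": force on the tool from outside, world axes, zero at the start; "torque": the same for the moment, N m; "gripper_width": finger opening in mm.
Only numpy, scipy, OpenCV 4.12 (cv2) and the standard library are available. Lean on these libraries where they do the work, as an engineer would, in place of code of your own. Each camera call takes 0.05 s, during which the arm holds its last target.

## Task

Close the packaging machine's vacuum filter: pick up the loose cover, push it down into the neck of the filter housing with its two lugs passing through the neck's two slots, turn it clockwise (seen from above) to the end stop, and let the spring lift it up into its locking notches so that it stays locked when you let go. Work gently, pressing with no more than about 25 N and twisting with no more than about half a newton metre, and leave the flask, tape and carton alone.

Things in the scene. Friction and masses are not known exactly. Their poses are not given: they have to be found in the camera images.
- cover_grip (a point): Centre of the black grip bar on top of the loose cover, which starts upright on the deck. Bar 60 mm long (along x), 14 thick (y), 34 tall; its top 17 mm above this point. Under the bar an aluminium disc, 72 mm across, 6 thick, its top 17 mm below this point; then a round pilot 44 mm across down to 50 mm below this point, tapering to 37 mm over the last 5 mm. 0.1 to 0.2 kg.
- cover_lugs (a point): On the cover's axis, 40 mm below cover_grip, level with the undersides of its two lugs. They stick out of the pilot on opposite sides, along +x and -x, exactly below the ends of the grip bar: 11 mm wide, 6 mm tall, 60 mm over the tips. A half turn leaves the cover the same.
- neck: Fixed filter housing, a dark pot 82 mm across on a 120 x 100 x 6 mm foot, mouth up. Origin: centre of its underside, z up. Brass ports along its y, out to 60 mm, up to 45 mm high. Its mouth is an aluminium collar with two slots on opposite sides. The collar is fixed, but its slot line lies anywhere within 25 degrees either side of the housing's x axis: not in the pose, to be seen or felt.
- neck_mouth (a point): Centre of the collar's flat top, 75 mm above the housing's origin. Bore 48 mm; slots 14 mm wide, cut 8 mm through the collar. Off the slots, the lugs rest on this top. In the slots a spring follower meets the pilot when the lugs' undersides are 4 mm down: 3.4 N, rising 0.45 N per mm. At 14 to 17 mm down the cover can turn clockwise; at 17 mm the disc bears on the collar.
- neck_locked (a point): Where cover_grip is when locked, 104 mm above the housing's origin (lugs' undersides 11 mm below the collar's top). Clockwise end stop about 49 degrees from the slots; anticlockwise is blocked. At the stop the collar's underside has notches 3 mm deep, 14 mm wide, into which the spring lifts the lugs. Turned only part-way, the cover stays 3 mm lower; not turned, it springs up 7 mm higher.
- flask_mid (a point): Bystander: middle of a small glass conical flask, 52 mm across, 78 mm tall, standing (this point 39 mm up).
- tape_mid (a point): Bystander: middle of a roll of tape lying flat, 90 mm across, 40 mm tall (this point 20 mm up).
- carton_mid (a point): Bystander: middle of a standing carton, 70 x 60 x 85 mm (this point 42 mm up).
There are look-alikes about, which are no part of the job. What is shaped like the neck but green is not meant. Leave any purple look-alike of the part that bears cover_grip alone.

How it is judged:
By the outcome, as a careful person would: the job done as asked, in the order asked, and still so for the second after the job is handed in, with the robot touching nothing.
It also fails if it takes over 69 s, if anything falls off the work surface, if the arm or the gripper's body presses on something with over 40 N, if the wrist force passes 120 N, or if a joint passes its speed limit or range.

## Working session

There is one attempt and no reset: what is moved stays moved. The work goes in short steps, Python scripts to look and compute and a tool call to move; the robot and the scene stay as the last step left them, time stands still between calls to the robot, and variables do not carry over. Pictures are saved under pics/ and viewed, and the job is handed in when it is done.

Besides the shell and the picture viewer there is one more tool, called after "Call:" as name([rows], argument=value, ...), one row to a line, values as JSON. apply_moves: Moves the arm, as the interface text tells. Its arguments: {"type":"object","properties":{"series":{"type":"array"},"gripper":{"type":"number"},"newtons":{"type":"number"}},"required":["series"]}

```bash
ls; mkdir -p pics
python3 - <<'E'
from rig import manip
import cv2,json
print(manip.get_state())
for n in ["scene","side","wrist"]:
    c=manip.calibration(n);print(n,c)
    im=manip.read_camera(n);cv2.imwrite(f"pics/{n}0.png",im[:,:,::-1])
E
```

```text
pics
{'t': 0.0, 'qpos': array([ 1.12362386e+00,  3.53631691e-01,  1.63413897e+00, -4.86281446e-05,
        1.15517728e+00, -2.37507995e-03]), 'qvel': array([ 5.60475996e-04,  3.78444651e-05, -4.38062545e-04,  1.74626020e-03,
       -1.00839243e-03, -4.74595439e-04]), 'joint_torque': array([ 3.71424339e-04, -6.05262709e+01, -3.42063046e+01,  8.65758375e-05,
        9.30223876e-03, -1.38168295e-05]), 'position': array([268.72858843, 563.78585382, 249.56986464]), 'orientation': array([-1.38816233, -0.87482324,  0.87666777]), 'contact_force': array([-1.04043549, -0.18384482,  0.40361673]), 'torque': array([0.00260117, 0.03222028, 0.00556229]), 'gripper_width': 85.7491085792638}
scene {'camera_matrix': array([[434.81096275,   0.        , 283.97534549],
       [  0.        , 434.81096275, 201.21731169],
       [  0.        ,   0.        ,   1.        ]]), 'R': array([[ 0.0155645 ,  0.99980256, -0.01235266],
       [ 0.56180641, -0.01896427, -0.82705134],
       [-0.8271223 ,  0.00593283, -0.56199066]]), 't': array([  19.99063494, -270.5409788 , 1668.60661786])}
side {'camera_matrix': array([[411.92714592,   0.        , 268.21236871],
       [  0.        , 411.92714592, 212.4815138 ],
       [  0.        ,   0.        ,   1.        ]]), 'R': array([[-0.92741924, -0.37390305,  0.00949024],
       [-0.28017648,  0.67768579, -0.67988463],
       [ 0.24777954, -0.63319703, -0.73325768]]), 't': array([571.51440079, 270.14304374, 880.62855451])}
wrist {'camera_matrix': array([[289.62190444,   0.        , 277.36431623],
       [  0.        , 289.62190444, 206.26388802],
       [  0.        ,   0.        ,   1.        ]]), 'R': array([[ 0.4310105 ,  0.90234594, -0.00132638],
       [ 0.85917325, -0.40993871,  0.30622145],
       [ 0.27577394, -0.13312425, -0.95195938]]), 't': array([-624.88129837,  -40.01525202,  380.1542024 ])}
```

View pics/scene0.png

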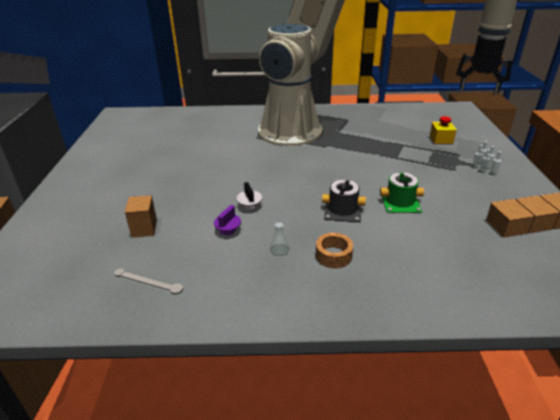

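View pics/side0.png

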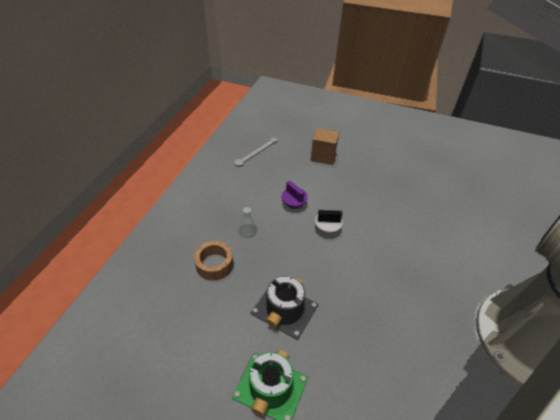

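View pics/wrist0.png

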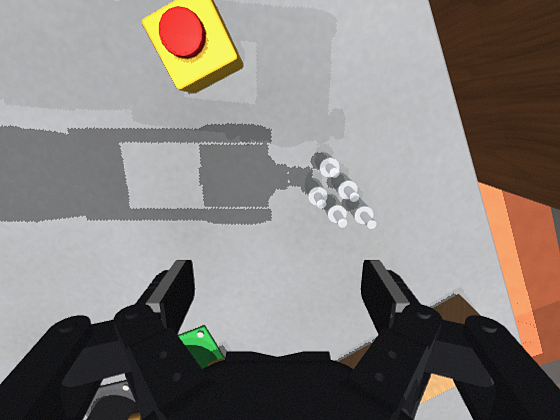

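Run:
```python
from rig import manip
from scipy.spatial.transform import Rotation as R
s=manip.get_state();print(R.from_rotvec(s['orientation']).as_matrix().round(3))
c=manip.calibration("wrist");print((-c['R'].T@c['t']).round(1), (c['R']@R.from_rotvec(s['orientation']).as_matrix()).round(3),s['t'],manip.tips_ahead)
```

```text
[[ 0.43  -0.    -0.903]
 [ 0.903 -0.001  0.43 ]
 [-0.001 -1.    -0.   ]]
[198.9 598.1 373.4] [[ 1.     0.    -0.001]
 [-0.001 -0.306 -0.952]
 [-0.     0.952 -0.306]] 0.15 19.0
```

Run:
```python
import cv2,numpy as np
a=cv2.imread("pics/side0.png")[160:350,220:380]
b=cv2.imread("pics/scene0.png")[165:265,200:380]
a=cv2.resize(a,None,fx=3,fy=3,interpolation=cv2.INTER_CUBIC);b=cv2.resize(b,None,fx=4,fy=4,interpolation=cv2.INTER_CUBIC)
cv2.imwrite("pics/c1.png",a);cv2.imwrite("pics/c2.png",b)
```

```text
(no output)
```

View pics/c1.png

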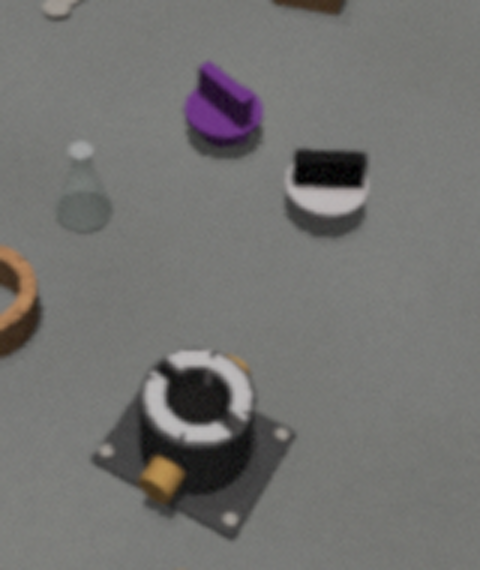

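View pics/c2.png

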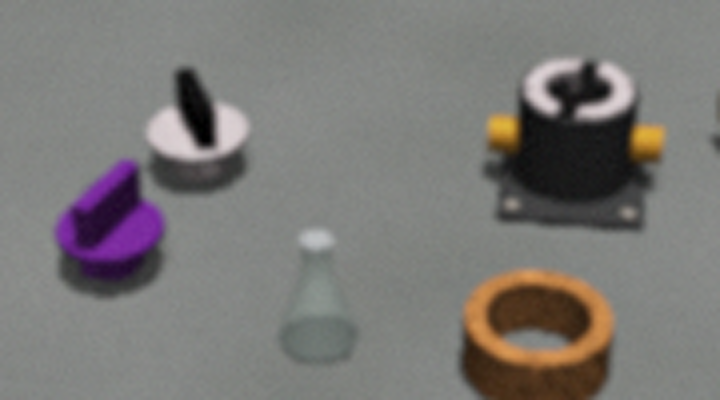

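```bash
cat > h.py <<'E'
from rig import manip
import numpy as np,cv2
from scipy.spatial.transform import Rotation as Rn
def ray(c,u,v,z):
    K,R,t=np.array(c['camera_matrix']),np.array(c['R']),np.array(c['t'])
    d=R.T@np.linalg.solve(K,[u,v,1]);o=-R.T@t
    return (o+d*(z-o[2])/d[2])[:2].round(1)
def proj(c,X):
    p=c['camera_matrix']@(np.array(c['R'])@np.array(X,float)+c['t']);return (p[:2]/p[2]).round(1)
E
python3 - <<'E'
from h import *
s=manip.calibration("side");c=manip.calibration("scene")
print("cover",ray(s,329,222,33),ray(c,249.5,197.8,33))
print("mouth",ray(s,286,292.3,75),ray(c,344.8,187,75))
print("bar ends side",[ray(s,220+x/3,160+y/3,67) for x,y in((297,152),(365,156))])
print("bar ends scene",[ray(c,200+x/4,165+y/4,67) for x,y in((185,71),(203,101))])
print("slots side",[ray(s,220+x/3,160+y/3,75) for x,y in((166,371),(233,424))])
print("purple",ray(s,294,198,33),"flask",ray(s,248,228,0))
E
```

```text
cover [ 498.  -123.5] [ 508.7 -124.9]
mouth [520.4 139.5] [527.3 139.4]
bar ends side [array([ 527.3, -120.1]), array([ 473.2, -137.6])]
bar ends scene [array([ 482.6, -133.5]), array([ 522.4, -118.9])]
slots side [array([548.9, 128.1]), array([490.6, 150.6])]
purple [ 610.2 -171.1] flask [694.3 -51.3]
```

```bash
cat >> h.py <<'E'
def go(x,y,z,jaw,extra=True):
    s=manip.get_state();R=Rn.from_rotvec(s['orientation']).as_matrix();p=s['position']
    j=np.radians(jaw);xt=np.array([np.cos(j),np.sin(j),0]);yt=np.array([0,0,-1.]);T=np.c_[xt,yt,np.cross(xt,yt)]
    d=R.T@(np.array([x,y,z])-p)/1000;w=np.degrees(Rn.from_matrix(R.T@T).as_rotvec())
    print("now",p.round(1),"jaw",np.degrees(np.arctan2(R[1,0],R[0,0])).round(2),"F",s['contact_force'].round(1),"M",s['torque'].round(2),"w",round(s['gripper_width'],1),"t",round(s['t'],2))
    print("ROW",d.round(4).tolist(),w.round(2).tolist())
E
python3 -c "
from h import *
go(522,139,230,69)"
```

```text
now [268.8 563.9 249.7] jaw 64.51 F [ 0.2 -0.5  0.3] M [-0.   -0.05 -0.05] w 85.4 t 0.15
ROW [-0.2746, 0.02, -0.4114] [-0.0, -4.49, -0.06]
```

Call:
apply_moves([
  [-0.275,0.02,-0.411,0,-4.5,0],
  [-0.275,0.02,-0.411,0,-4.5,0],
  [-0.275,0.02,-0.411,0,-4.5,0],
  [-0.275,0.02,-0.411,0,-4.5,0],
  [-0.275,0.02,-0.411,0,-4.5,0],
  [-0.275,0.02,-0.411,0,-4.5,0],
  [-0.275,0.02,-0.411,0,-4.5,0],
  [-0.275,0.02,-0.411,0,-4.5,0],
  [-0.275,0.02,-0.411,0,-4.5,0],
  [-0.275,0.02,-0.411,0,-4.5,0],
], gripper=1, newtons=60)

```text
t: 0.98
position: [482.0, 204.3, 233.2]
orientation: [-1.361, -0.935, 0.936]
contact_force: [1.6, 1.4, -0.2]
gripper_width: 85.0
```

```bash
python3 -c "
from h import *
go(522,139,230,69)"
```

```text
now [482.  204.3 233.2] jaw 69.02 F [ 1.6  1.4 -0.2] M [ 0.07 -0.04 -0.01] w 85.0 t 0.98
ROW [-0.0466, 0.0032, -0.0607] [-0.0, 0.02, -0.06]
```

Call:
apply_moves([
  [-0.047,0.003,-0.061,0,0,0],
  [-0.047,0.003,-0.061,0,0,0],
  [-0.047,0.003,-0.061,0,0,0],
  [-0.047,0.003,-0.061,0,0,0],
])

```text
t: 1.32
position: [522.7, 136.7, 229.9]
orientation: [-1.362, -0.931, 0.934]
contact_force: [-1.0, 0.5, -0.6]
gripper_width: 85.2
```

```bash
python3 -c "
from h import *
import pickle
go(522,139,230,69)
c=manip.calibration('wrist');pickle.dump(c,open('m.pkl','wb'))
im=manip.read_camera('wrist');cv2.imwrite('pics/w1.png',im[:,:,::-1])
print(proj(c,[522,139,75]))
go(500,-124,210,108)"
```

```text
now [522.7 136.7 229.9] jaw 68.81 F [-1.   0.5 -0.6] M [0. 0. 0.] w 85.2 t 1.32
ROW [0.0019, -0.0001, 0.0015] [-0.03, -0.19, -0.07]
[278.9 193.6]
now [522.  137.9 229.9] jaw 68.9 F [-0.1  0.4  0.3] M [ 0.01 -0.01 -0.01] w 85.0 t 1.37
ROW [-0.2523, 0.0201, -0.0737] [-0.07, -39.1, -0.05]
```

View pics/w1.png

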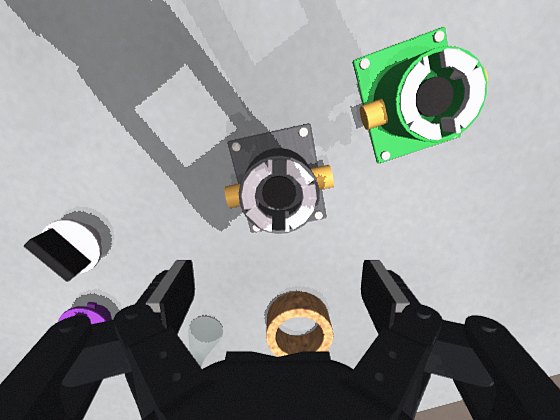

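```bash
python3 -c "
import cv2
a=cv2.imread('pics/w1.png')[140:250,220:340];cv2.imwrite('pics/w1c.png',cv2.resize(a,None,fx=5,fy=5,interpolation=cv2.INTER_CUBIC))"
```

```text
(no output)
```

View pics/w1c.png

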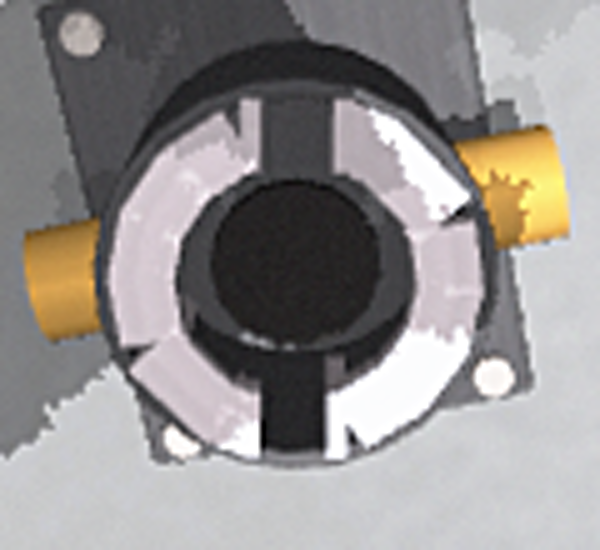

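```bash
python3 -c "
from h import *
import pickle
from scipy.optimize import least_squares
c=pickle.load(open('m.pkl','rb'))
f=lambda x,y:ray(c,220+x/5,140+y/5,75)
def circ(P):
    P=np.array([f(*p) for p in P]);r=least_squares(lambda q:np.hypot(P[:,0]-q[0],P[:,1]-q[1])-q[2],[522,139,30]);return r.x.round(1),r.fun.round(1)
print(circ([(180,290),(205,215),(258,172),(335,178),(385,205),(413,260),(410,310),(250,382),(210,345)]))
print(circ([(107,290),(120,230),(165,150),(235,107),(345,100),(440,165),(480,230),(485,290),(465,360),(440,395),(345,457),(250,452),(180,412),(125,350)]))
a,b=f(297,105),f(295,450);print(a,b,(a+b)/2,np.degrees(np.arctan2(*(a-b)[::-1])))
for p,q in(((261,105),(263,450)),((333,105),(327,450))):
  a,b=f(*p),f(*q);print(a,b,np.degrees(np.arctan2(*(a-b)[::-1])))
s=manip.calibration('side')
"
```

```text
(array([525. , 138.6,  23.1]), array([ 0.6, -0.2,  0.6, -0.7,  0.1,  0.2,  0.1,  0.3, -0.9]))
(array([525.5, 138.4,  37.5]), array([ 0.7, -0.5,  0.1,  0.1,  0.5, -0.7,  0.1, -0.1,  0. , -0.1,  0.9,
       -0.1, -1.1,  0.2]))
[491.8 151.2] [558.5 125. ] [525.15 138.1 ] 158.5549214231253
[489.3 144.7] [556.1 118.8] 158.80746519746071
[494.4 157.6] [560.9 131.2] 158.34729451278005
```

Call:
apply_moves([
  [-0.252,0.02,-0.074,0,-39,0],
  [-0.252,0.02,-0.074,0,-39,0],
  [-0.252,0.02,-0.074,0,-39,0],
  [-0.252,0.02,-0.074,0,-39,0],
  [-0.252,0.02,-0.074,0,-39,0],
  [-0.252,0.02,-0.074,0,-39,0],
  [-0.252,0.02,-0.074,0,-39,0],
  [-0.252,0.02,-0.074,0,-39,0],
  [-0.252,0.02,-0.074,0,-39,0],
  [-0.252,0.02,-0.074,0,-39,0],
])

```text
t: 2.2
position: [500.2, -122.6, 210.1]
orientation: [-1.044, -1.434, 1.436]
contact_force: [-0.1, -0.3, 0.3]
gripper_width: 85.5
```

```bash
python3 -c "
from h import *
import pickle
go(500,-124,210,108)
c=manip.calibration('wrist');pickle.dump(c,open('k.pkl','wb'))
im=manip.read_camera('wrist');cv2.imwrite('pics/w2.png',im[:,:,::-1])
u,v=proj(c,[503,-124,40]).astype(int);print(u,v)
a=im[max(v-70,0):v+70,u-80:u+80,::-1];print(a.shape,max(v-70,0),u-80);cv2.imwrite('pics/w2c.png',cv2.resize(a,None,fx=4,fy=4,interpolation=cv2.INTER_CUBIC))
"
```

```text
now [ 500.2 -122.6  210.1] jaw 107.91 F [-0.1 -0.3  0.3] M [-0.01  0.02 -0.  ] w 85.5 t 2.2
ROW [-0.0012, 0.0001, 0.0007] [-0.09, -0.09, 0.02]
275 193
(140, 160, 3) 123 195
```

View pics/w2c.png

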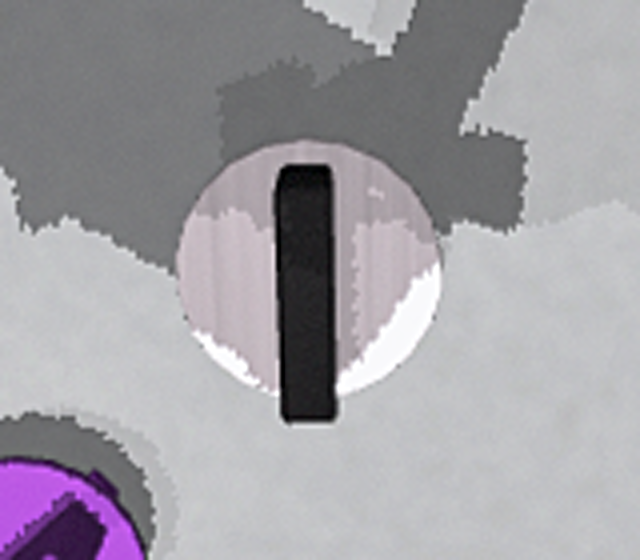

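View pics/w2.png

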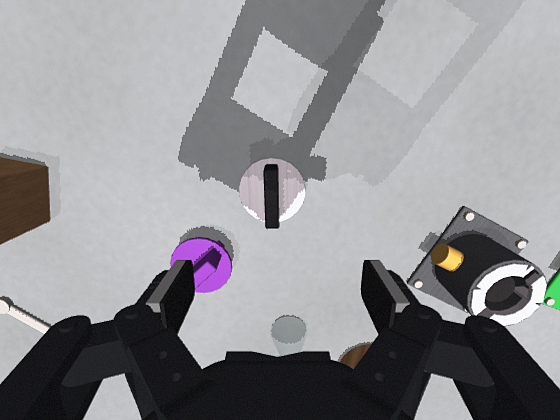

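```bash
python3 -c "
from h import *
import pickle
c=pickle.load(open('k.pkl','rb'))
f=lambda x,y,z:ray(c,195+x/4,123+y/4,z)
for y0 in(168,187):
  a,b=f(304.5 if y0>170 else 305,y0,67),f(309.5,420,67);print(a,b,(a+b)/2,np.linalg.norm(a-b),np.degrees(np.arctan2(*(a-b)[::-1])))
for z in (33,):
  print('disc LRTB',f(177,268,z),f(442,268,z),f(309,140,z),f(309,397,z),(f(177,268,z)+f(442,268,z))/2,(f(309,140,z)+f(309,397,z))/2)
for p in ((275,187),(281,418)),((331,187),(337,418)):
  a,b=f(*p[0],67),f(*p[1],67);print(a,b,np.degrees(np.arctan2(*(a-b)[::-1])))
"
```

```text
[ 471.5 -137.8] [ 531.  -117.9] [ 501.25 -127.85] 62.739620655531546 -161.5072933543913
[ 475.8 -136.6] [ 531.  -117.9] [ 503.4  -127.25] 58.281472184563064 -161.2852584930447
disc LRTB [ 513.4 -161.3] [491.6 -93.7] [ 470.  -137.9] [ 537.8 -116.5] [ 502.5 -127.5] [ 503.9 -127.2]
[ 477.9 -143.1] [ 532.6 -124.8] -161.5022268826142
[ 473.9 -130.7] [ 528.4 -111.6] -160.68654290546414
```

```bash
python3 -c "
from h import *
go(503,-127.3,57,108.8)"
```

```text
now [ 500.4 -122.3  210.1] jaw 107.97 F [-0.1 -1.   0.4] M [ 0.   -0.11  0.  ] w 85.3 t 2.25
ROW [-0.0056, 0.1531, -0.0012] [-0.08, -0.83, 0.01]
```

Call:
apply_moves([
  [-0.0055,0.04,-0.001,0,-0.8,0],
  [-0.0055,0.08,-0.001,0,-0.8,0],
  [-0.0055,0.115,-0.001,0,-0.8,0],
  [-0.0055,0.14,-0.001,0,-0.8,0],
  [-0.0055,0.153,-0.001,0,-0.8,0],
  [-0.0055,0.153,-0.001,0,-0.8,0],
  [-0.0055,0.153,-0.001,0,-0.8,0],
])

```text
t: 2.83
position: [502.8, -125.7, 56.9]
orientation: [-1.032, -1.446, 1.448]
contact_force: [-0.0, 0.5, 0.9]
gripper_width: 85.2
```

```bash
python3 -c "
from h import *
go(503,-127.3,57,108.8)
im=manip.read_camera('wrist');cv2.imwrite('pics/w3.png',im[:,:,::-1])
"
```

```text
now [ 502.8 -125.7   56.9] jaw 108.88 F [-0.   0.5  0.9] M [ 0.08 -0.02 -0.04] w 85.2 t 2.83
ROW [-0.0016, -0.0001, 0.0003] [-0.15, 0.08, 0.06]
```

View pics/w3.png

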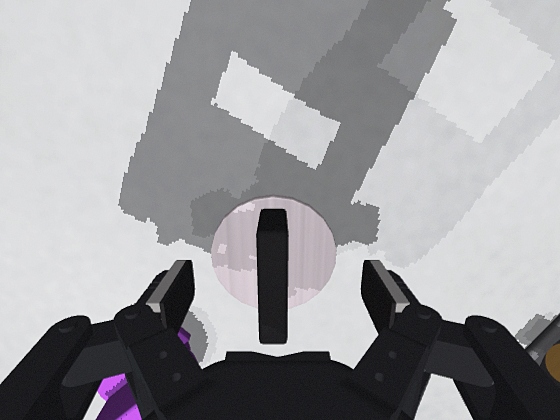

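Call:
apply_moves([
  [-0.0015,0,0,0,0,0],
  [-0.0015,0,0,0,0,0],
  [-0.0015,0,0,0,0,0],
  [-0.0015,0,0,0,0,0],
  [-0.0015,0,0,0,0,0],
  [-0.0015,0,0,0,0,0],
  [-0.0015,0,0,0,0,0],
  [-0.0015,0,0,0,0,0],
], gripper=-1, newtons=60)

```text
t: 3.55
position: [504.3, -127.8, 58.3]
orientation: [-1.035, -1.447, 1.448]
contact_force: [-1.1, 0.0, 6.1]
gripper_width: 12.8
```

```bash
python3 -c "
from h import *
go(503,-127.3,175,108.8)
im=manip.read_camera('wrist');cv2.imwrite('pics/w4.png',im[:,:,::-1])
"
```

```text
now [ 504.3 -127.8   58.3] jaw 108.85 F [-1.1  0.   6.1] M [-0.    0.14 -0.02] w 12.8 t 3.55
ROW [0.0008, -0.1167, 0.0011] [-0.01, 0.05, -0.03]
```

View pics/w4.png

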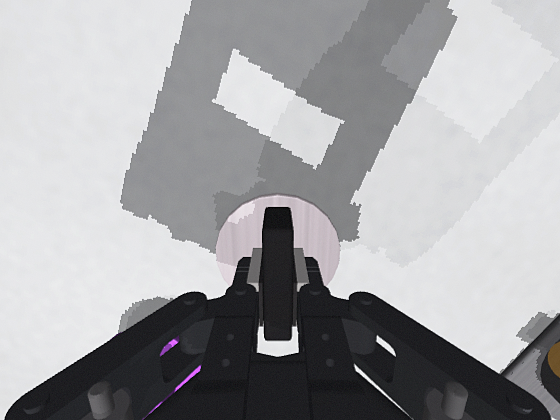

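Call:
apply_moves([
  [0,-0.02,0,0,0,0],
  [0,-0.05,0,0,0,0],
  [0,-0.085,0,0,0,0],
  [0,-0.117,0,0,0,0],
  [0,-0.117,0,0,0,0],
  [0,-0.117,0,0,0,0],
  [0,-0.117,0,0,0,0],
])

```text
t: 4.18
position: [503.7, -127.6, 174.7]
orientation: [-1.035, -1.446, 1.448]
contact_force: [-0.7, -0.4, -1.5]
gripper_width: 13.0
```

```bash
python3 -c "
from h import *
import pickle
go(525,138.5,175,68.6)
c=manip.calibration('wrist');pickle.dump(c,open('g.pkl','wb'))
im=manip.read_camera('wrist')[:,:,::-1];cv2.imwrite('pics/w5.png',cv2.resize(im[150:360,170:390],None,fx=3.2,fy=2.8))
p=manip.get_state()['position']
for n,k in(('side',4),('scene',5)):
  u,v=proj(manip.calibration(n),p-[0,0,30]).astype(int);a=manip.read_camera(n)[v-50:v+50,u-60:u+60,::-1];cv2.imwrite(f'pics/{n}5.png',cv2.resize(a,None,fx=5,fy=5,interpolation=cv2.INTER_CUBIC));print(u,v)
"
```

```text
now [ 503.7 -127.6  174.7] jaw 108.85 F [-0.7 -0.4 -1.5] M [-0.03  0.04  0.04] w 13.0 t 4.18
ROW [0.245, -0.0004, -0.1061] [-0.05, 40.25, -0.02]
332 189
246 162
```

View pics/w5.png

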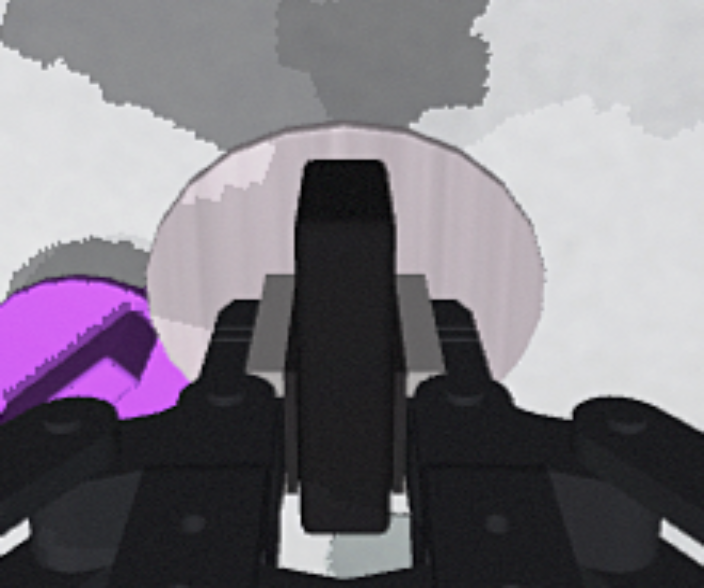

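View pics/side5.png

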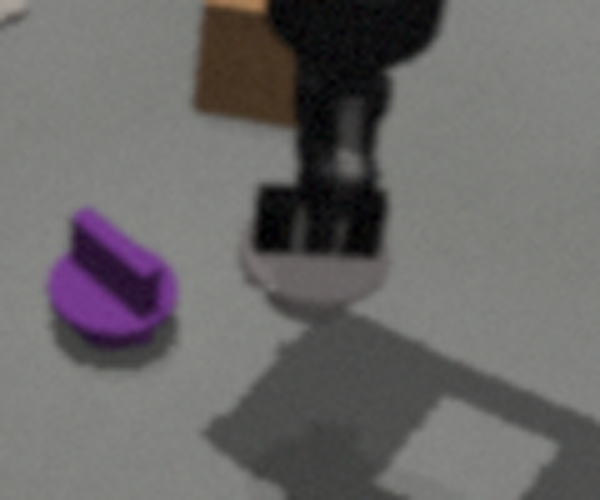

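View pics/scene5.png

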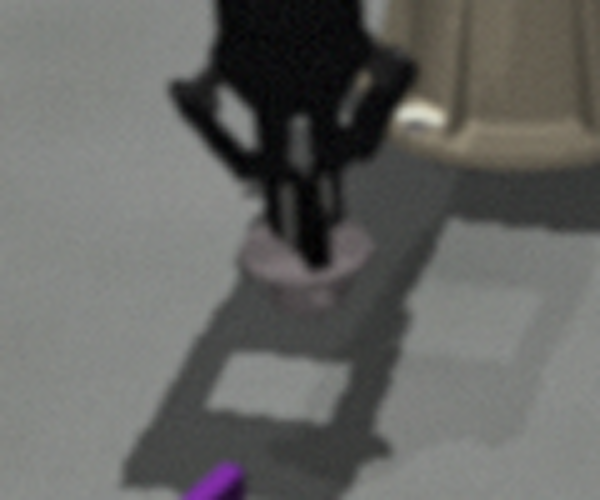

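```bash
python3 -c "
from h import *
import pickle
c=pickle.load(open('g.pkl','rb'))
s=manip.get_state();p=s['position'];R=Rn.from_rotvec(s['orientation']).as_matrix()
f=lambda x,y,z:ray(c,170+x/3.2,150+y/2.8,z)
def tool(q,z):return (R.T@(np.r_[q,z]-p)).round(1)
for h in(6,8,10):
  g=p[2]-h
  a,b=f(346,220,g+17),f(346,533,g+17)
  l,r,t=f(147,280,g-17),f(545,280,g-17),f(345,123,g-17)
  e=f(346,160,g-17)
  print(h,np.linalg.norm(a-b).round(1),tool((a+b)/2,g),'disc w',np.linalg.norm(l-r).round(1),tool((l+r)/2,g),'top',tool(t,g)[2]-36,'lower end',tool(e,g)[2]-30, 'bar w',np.linalg.norm(f(297,240,g+17)-f(395,240,g+17)))
"
```

```text
6 58.2 [0.1 6.  1.5] disc w 70.0 [0.1 6.  3.8] top 0.5 lower end -0.8999999999999986 bar w 13.091982279242515
8 59.3 [0.1 8.  0.2] disc w 71.0 [0.2 8.  2.8] top -0.10000000000000142 lower end -1.5 bar w 13.186735759845948
10 60.3 [ 0.1 10.  -1.2] disc w 71.8 [ 0.2 10.   1.8] top -0.6000000000000014 lower end -2.1999999999999993 bar w 13.44061010519982
```

Call:
apply_moves([
  [0.03,0,-0.013,0,5,0],
  [0.06,0,-0.026,0,10,0],
  [0.09,0,-0.04,0,16,0],
  [0.125,0,-0.054,0,22,0],
  [0.16,0,-0.068,0,28,0],
  [0.195,0,-0.083,0,34,0],
  [0.225,0,-0.097,0,39,0],
  [0.245,0,-0.106,0,40.2,0],
  [0.245,0,-0.106,0,40.2,0],
  [0.245,0,-0.106,0,40.2,0],
])

```text
t: 5.17
position: [523.8, 139.5, 172.5]
orientation: [-1.359, -0.929, 0.936]
contact_force: [0.4, -0.3, -1.9]
gripper_width: 12.9
```

```bash
python3 -c "
from h import *
go(525,138.5,135,68.6)"
```

```text
now [523.8 139.5 172.5] jaw 68.82 F [ 0.4 -0.3 -1.9] M [-0.03 -0.01  0.01] w 12.9 t 5.17
ROW [-0.0004, 0.0375, -0.0016] [-0.26, 0.22, -0.13]
```

Call:
apply_moves([
  [-0.0005,0.015,-0.0015,-0.25,0.2,-0.1],
  [-0.0005,0.03,-0.0015,-0.25,0.2,-0.1],
  [-0.0005,0.0375,-0.0015,-0.25,0.2,-0.1],
  [-0.0005,0.0375,-0.0015,-0.25,0.2,-0.1],
  [-0.0005,0.0375,-0.0015,-0.25,0.2,-0.1],
])

```text
t: 5.58
position: [524.4, 137.5, 134.5]
orientation: [-1.363, -0.928, 0.931]
contact_force: [-0.2, -0.1, -0.5]
gripper_width: 12.9
```

```bash
python3 -c "
from h import *
import pickle
go(525,138.5,128,68.6)
c=manip.calibration('wrist');pickle.dump(c,open('i.pkl','wb'))
im=manip.read_camera('wrist')[:,:,::-1];cv2.imwrite('pics/w6.png',cv2.resize(im[150:360,170:390],None,fx=3.2,fy=2.8))
p=manip.get_state()['position']
L=[]
for n in('side','scene'):
  u,v=proj(manip.calibration(n),p-[0,0,50]).astype(int);a=manip.read_camera(n)[v-40:v+40,u-40:u+40,::-1];L.append(cv2.resize(a,None,fx=5,fy=5,interpolation=cv2.INTER_CUBIC))
cv2.imwrite('pics/ss6.png',np.hstack(L))
"
```

```text
now [524.4 137.5 134.5] jaw 68.58 F [-0.2 -0.1 -0.5] M [-0.06 -0.   -0.02] w 12.9 t 5.58
ROW [0.0011, 0.0065, -0.0002] [-0.08, -0.02, -0.09]
```

View pics/w6.png

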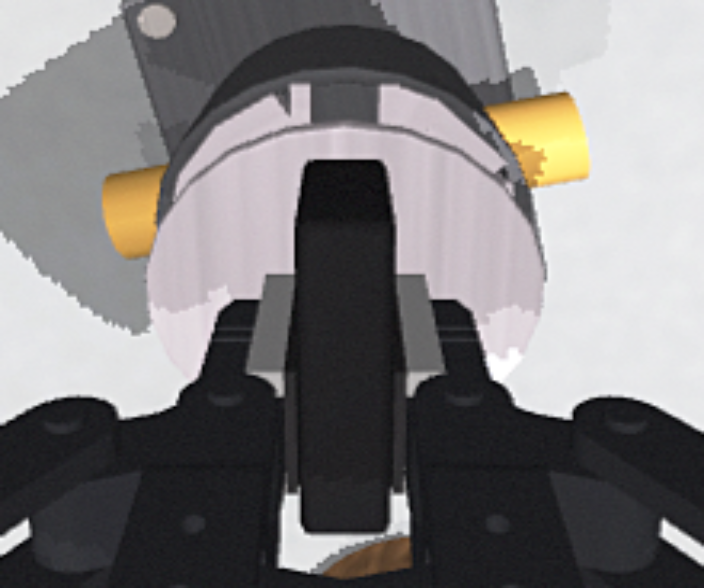

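View pics/ss6.png

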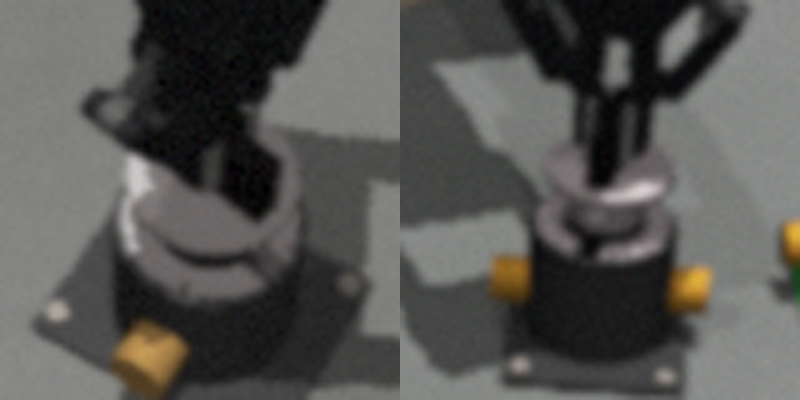

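Call:
apply_moves([
  [0.0005,0.003,0,0,0,0],
  [0.0005,0.006,0,0,0,0],
  [0.0005,0.009,0,0,0,0],
  [0.0005,0.009,0,0,0,0],
])

```text
t: 6.07
position: [525.2, 138.6, 126.1]
orientation: [-1.363, -0.93, 0.93]
contact_force: [-0.6, -0.4, -2.4]
gripper_width: 12.7
```

```bash
python3 -c "
from h import *
go(525,138.5,118,68.6)"
```

```text
now [525.2 138.6 126.1] jaw 68.61 F [-0.6 -0.4 -2.4] M [0.01 0.06 0.  ] w 12.7 t 6.07
ROW [-0.0002, 0.0081, 0.0002] [0.01, 0.01, -0.02]
```

Call:
apply_moves([
  [0,0.002,0,0,0,0],
  [0,0.004,0,0,0,0],
  [0,0.005,0,0,0,0],
  [0,0.005,0,0,0,0],
])

```text
t: 6.4
position: [524.9, 138.5, 120.8]
orientation: [-1.363, -0.929, 0.931]
contact_force: [-0.3, -0.3, -1.6]
gripper_width: 13.1
```

Call:
apply_moves([
  [0,0.001,0,0,0,0],
  [0,0.002,0,0,0,0],
  [0,0.003,0,0,0,0],
  [0,0.003,0,0,0,0],
])

```text
t: 6.73
position: [525.0, 138.5, 117.8]
orientation: [-1.363, -0.929, 0.931]
contact_force: [-0.1, -1.3, 1.3]
gripper_width: 12.6
```

```bash
python3 -c "
from h import *
go(525,138.5,118,68.6)"
```

```text
now [525.  138.5 117.8] jaw 68.61 F [-0.1 -1.3  1.3] M [-0.17  0.15 -0.03] w 12.6 t 6.73
ROW [0.0, -0.0002, -0.0] [-0.01, 0.01, -0.05]
```

Call:
apply_moves([
  [0,0.002,0,0,0,0],
  [0,0.004,0,0,0,0],
  [0,0.006,0,0,0,0],
  [0,0.007,0,0,0,0],
  [0,0.007,0,0,0,0],
])

```text
t: 7.15
position: [525.0, 138.5, 110.8]
orientation: [-1.363, -0.929, 0.931]
contact_force: [-1.6, -0.5, 5.0]
gripper_width: 13.3
```

Call:
apply_moves([
  [0,0.001,0,0,0,0],
  [0,0.002,0,0,0,0],
  [0,0.003,0,0,0,0],
  [0,0.003,0,0,0,0],
])

```text
t: 7.48
position: [525.1, 138.5, 108.0]
orientation: [-1.363, -0.929, 0.931]
contact_force: [-2.9, -1.8, 7.0]
gripper_width: 13.4
```

```bash
python3 -c "
from h import *
go(525,138.5,107.5,68.6)"
```

```text
now [525.1 138.5 108. ] jaw 68.61 F [-2.9 -1.8  7. ] M [-0.21  0.45 -0.07] w 13.4 t 7.48
ROW [0.0, 0.0005, 0.0001] [-0.0, 0.01, -0.04]
```

Call:
apply_moves([
  [0,0.0005,0,0,0,0],
  [0,0.001,0,0,0,0],
  [0,0.001,0,0,0,0],
])

```text
t: 7.73
position: [525.1, 138.5, 107.2]
orientation: [-1.363, -0.93, 0.93]
contact_force: [-2.8, -1.6, 7.8]
gripper_width: 12.9
```

```bash
python3 -c "
from h import *
go(525,138.5,107.0,19.6)"
```

```text
now [525.1 138.5 107.2] jaw 68.61 F [-2.8 -1.6  7.8] M [-0.3   0.55  0.03] w 12.9 t 7.73
ROW [-0.0, 0.0002, 0.0001] [0.02, 49.01, -0.04]
```

Call:
apply_moves([
  [0,0,0,0,3,0],
  [0,0,0,0,6,0],
  [0,0,0,0,9,0],
  [0,0,0,0,9,0],
])

```text
t: 8.07
position: [525.7, 138.6, 107.7]
orientation: [-1.416, -0.809, 0.807]
contact_force: [-0.6, -1.5, 7.4]
gripper_width: 12.7
```

```bash
python3 -c "
from h import *
go(525,138.5,107.0,19.6)"
```

```text
now [525.7 138.6 107.7] jaw 59.42 F [-0.6 -1.5  7.4] M [-0.16  0.23 -0.09] w 12.7 t 8.07
ROW [-0.0004, 0.0007, 0.0005] [0.05, 39.82, 0.04]
```

Call:
apply_moves([
  [0,0.0003,0,0,4,0],
  [0,0.0005,0,0,8,0],
  [0,0.0005,0,0,12,0],
  [0,0.0005,0,0,16,0],
  [0,0.0005,0,0,20,0],
  [0,0.0005,0,0,24,0],
  [0,0.0005,0,0,28,0],
  [0,0.0005,0,0,31,0],
  [0,0.0005,0,0,33,0],
  [0,0.0005,0,0,33,0],
])

```text
t: 8.9
position: [525.2, 138.4, 107.3]
orientation: [-1.541, -0.36, 0.36]
contact_force: [-4.2, -2.5, 6.9]
gripper_width: 13.2
```

```bash
python3 -c "
from h import *
go(525,138.5,107.0,19.6)"
```

```text
now [525.2 138.4 107.3] jaw 26.31 F [-4.2 -2.5  6.9] M [-0.43  0.63 -0.01] w 13.2 t 8.9
ROW [-0.0002, 0.0003, 0.0002] [0.05, 6.71, -0.01]
```

Call:
apply_moves([
  [-0.0004,0,0.0003,0,1.5,0],
  [-0.0004,0,0.0003,0,3,0],
  [-0.0004,0,0.0003,0,4.5,0],
  [-0.0004,0,0.0003,0,4.5,0],
])

```text
t: 9.23
position: [524.6, 138.4, 107.6]
orientation: [-1.551, -0.298, 0.298]
contact_force: [-3.8, -0.9, 8.4]
gripper_width: 13.3
```

```bash
python3 -c "
from h import *
go(525,138.5,107.0,19.6)"
```

```text
now [524.6 138.4 107.6] jaw 21.74 F [-3.8 -0.9  8.4] M [-0.3   0.62  0.21] w 13.3 t 9.23
ROW [0.0004, 0.0006, -0.0] [0.05, 2.14, -0.02]
```

Call:
apply_moves([
  [0,0,0,0,0.7,0],
  [0,0,0,0,1.2,0],
  [0,0,0,0,1.2,0],
])

```text
t: 9.48
position: [524.1, 138.3, 107.6]
orientation: [-1.554, -0.28, 0.282]
contact_force: [-4.3, -1.5, 8.3]
gripper_width: 12.7
```

```bash
python3 -c "
from h import *
go(525,138.5,107.0,19.6)"
```

```text
now [524.1 138.3 107.6] jaw 20.54 F [-4.3 -1.5  8.3] M [-0.22  0.7   0.2 ] w 12.7 t 9.48
ROW [0.0009, 0.0006, -0.0001] [0.05, 0.94, -0.08]
```

Call:
apply_moves([
  [-0.0007,0,0.0003,0,0.7,0],
  [-0.0007,0,0.0003,0,1.5,0],
  [-0.0007,0,0.0003,0,1.5,0],
])

```text
t: 9.73
position: [523.5, 138.3, 107.7]
orientation: [-1.557, -0.26, 0.261]
contact_force: [-1.2, -2.0, 4.5]
gripper_width: 12.7
```

```bash
python3 -c "
from h import *
go(525,138.5,107.0,19.6)"
```

```text
now [523.5 138.3 107.7] jaw 19.04 F [-1.2 -2.   4.5] M [-0.37  0.22  0.62] w 12.7 t 9.73
ROW [0.0015, 0.0007, -0.0002] [0.08, -0.56, -0.06]
```

Call:
apply_moves([
  [0,0,0,0,-0.7,0],
  [0,-0.001,0,0,-0.7,0],
  [0,-0.002,0,0,-0.7,0],
  [0,-0.003,0,0,-0.7,0],
  [0,-0.004,0,0,-0.7,0],
  [0,-0.004,0,0,-0.7,0],
])

```text
t: 10.23
position: [523.5, 138.3, 111.8]
orientation: [-1.555, -0.27, 0.271]
contact_force: [-0.8, -1.9, 1.1]
gripper_width: 13.0
```

```bash
python3 -c "
from h import *
go(525,138.5,107.0,19.6)"
```

```text
now [523.5 138.3 111.8] jaw 19.74 F [-0.8 -1.9  1.1] M [-0.31 -0.01  0.17] w 13.0 t 10.23
ROW [0.0015, 0.0048, -0.0003] [0.08, 0.14, -0.06]
```

Call:
apply_moves([
  [0,0,0,0,-1.2,0],
  [0,0,0,0,-2.4,0],
  [0,0,0,0,-2.4,0],
])

```text
t: 10.48
position: [524.0, 138.4, 112.1]
orientation: [-1.551, -0.305, 0.305]
contact_force: [0.2, -0.9, 4.7]
gripper_width: 12.9
```

```bash
python3 -c "
from h import *
go(525,138.5,107.0,19.6)"
```

```text
now [524.  138.4 112.1] jaw 22.24 F [ 0.2 -0.9  4.7] M [-0.18  0.03  0.01] w 12.9 t 10.48
ROW [0.001, 0.0051, -0.0003] [0.08, 2.64, -0.01]
```

Call:
apply_moves([
  [0,0,0,0,-1,0],
  [0,0,0,0,-2,0],
  [0,0,0,0,-2,0],
])

```text
t: 10.73
position: [524.2, 138.5, 112.3]
orientation: [-1.546, -0.334, 0.333]
contact_force: [-0.4, -1.1, 3.4]
gripper_width: 12.8
```

```bash
python3 -c "
from h import *
go(525,138.5,107.0,19.6)"
```

```text
now [524.2 138.5 112.3] jaw 24.33 F [-0.4 -1.1  3.4] M [-0.19 -0.03  0.02] w 12.8 t 10.73
ROW [0.0008, 0.0053, -0.0003] [0.07, 4.73, 0.02]
```

Call:
apply_moves([
  [0,-0.0005,0,0,0,0],
  [0,-0.001,0,0,0,0],
  [0,-0.001,0,0,0,0],
])

```text
t: 10.98
position: [524.0, 138.4, 112.4]
orientation: [-1.546, -0.333, 0.333]
contact_force: [5.3, -1.2, -11.9]
gripper_width: 12.8
```

```bash
python3 -c "
from h import *
import pickle
go(525,138.5,107.0,19.6)
c=manip.calibration('wrist');pickle.dump(c,open('i.pkl','wb'))
im=manip.read_camera('wrist')[:,:,::-1];cv2.imwrite('pics/w7.png',cv2.resize(im[150:360,170:390],None,fx=3.2,fy=2.8))
p=manip.get_state()['position']
L=[]
for n in('side','scene'):
  u,v=proj(manip.calibration(n),p-[0,0,40]).astype(int);a=manip.read_camera(n)[v-40:v+40,u-40:u+40,::-1];L.append(cv2.resize(a,None,fx=5,fy=5,interpolation=cv2.INTER_CUBIC))
cv2.imwrite('pics/ss7.png',np.hstack(L))
"
```

```text
now [524.  138.4 112.4] jaw 24.33 F [  5.3  -1.2 -11.9] M [ 0.05 -0.8  -0.03] w 12.8 t 10.98
ROW [0.0009, 0.0054, -0.0003] [0.07, 4.73, -0.0]
```

View pics/w7.png

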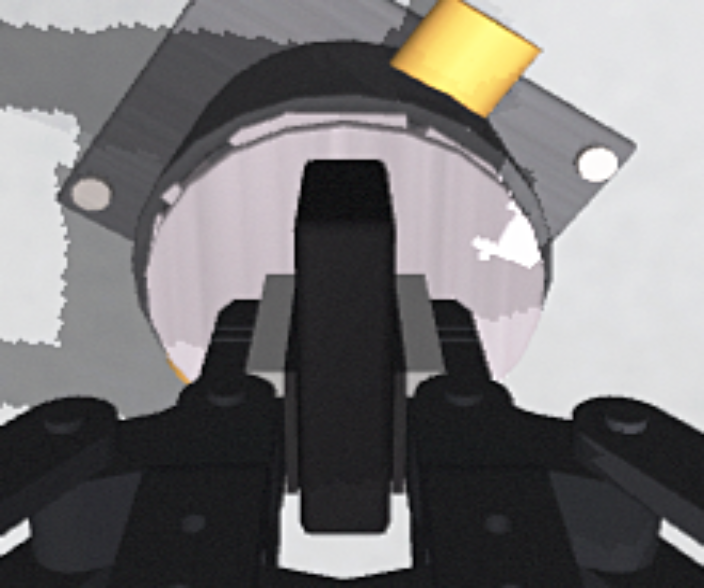

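View pics/ss7.png

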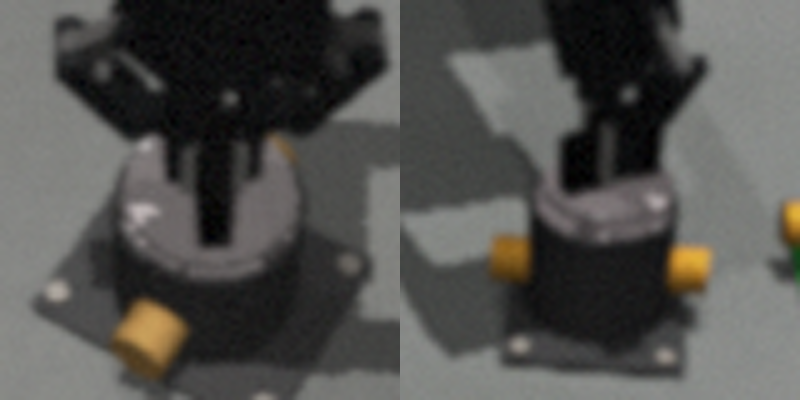

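Call:
apply_moves([
  [0,0.0008,0,0,1,0],
  [0,0.001,0,0,2.5,0],
  [0,0.001,0,0,3.5,0],
  [0,0.001,0,0,3.5,0],
])

```text
t: 11.47
position: [523.9, 138.4, 112.0]
orientation: [-1.553, -0.284, 0.284]
contact_force: [-1.5, -1.5, 4.7]
gripper_width: 13.0
```

```bash
python3 -c "
from h import *
go(525,138.5,107.0,19.6)"
```

```text
now [523.9 138.4 112. ] jaw 20.76 F [-1.5 -1.5  4.7] M [-0.31  0.18  0.03] w 13.0 t 11.47
ROW [0.0011, 0.005, -0.0003] [0.07, 1.16, -0.02]
```

Call:
apply_moves([
  [0,0,0,0,0,0],
  [0,0,0,0,0,0],
  [0,0,0,0,0,0],
  [0,0,0,0,0,0],
  [0,0,0,0,0,0],
  [0,0,0,0,0,0],
], gripper=0.2)

```text
t: 11.97
position: [523.8, 138.4, 111.9]
orientation: [-1.553, -0.284, 0.285]
contact_force: [-0.4, 0.4, -0.1]
gripper_width: 51.4
```

Call:
apply_moves([
  [0,-0.02,0,0,0,0],
  [0,-0.05,0,0,0,0],
  [0,-0.085,0,0,0,0],
  [0,-0.12,0,0,0,0],
  [0,-0.12,0,0,0,0],
  [0,-0.12,0,0,0,0],
])

```text
t: 12.47
position: [525.1, 138.9, 234.0]
orientation: [-1.553, -0.288, 0.281]
contact_force: [0.2, -0.3, -0.3]
gripper_width: 51.3
```

```bash
python3 -c "
from h import *
import pickle
go(525,138.5,107.0,19.6)
c=manip.calibration('wrist');pickle.dump(c,open('f.pkl','wb'))
im=manip.read_camera('wrist')[:,:,::-1];u,v=proj(c,[524,138.5,100]).astype(int);print(u,v)
cv2.imwrite('pics/w8.png',cv2.resize(im[v-70:v+70,u-80:u+80],None,fx=4,fy=4,interpolation=cv2.INTER_CUBIC))
L=[]
for n in('side','scene'):
  u,v=proj(manip.calibration(n),[524,138,80]).astype(int);a=manip.read_camera(n)[v-40:v+40,u-40:u+40,::-1];L.append(cv2.resize(a,None,fx=5,fy=5,interpolation=cv2.INTER_CUBIC))
  print(n,u,v,proj(manip.calibration(n),[524,138,121]),proj(manip.calibration(n),[524,138,118]))
cv2.imwrite('pics/ss8.png',np.hstack(L))
"
```

```text
now [525.1 138.9 234. ] jaw 20.76 F [ 0.2 -0.3 -0.3] M [-0.    0.01  0.02] w 51.3 t 12.47
ROW [-0.0007, 0.127, -0.0002] [0.09, 1.16, 0.23]
274 201
side 284 289 [285.5 278.9] [285.5 279.8]
scene 344 184 [345.3 171.9] [345.2 172.8]
```

View pics/w8.png

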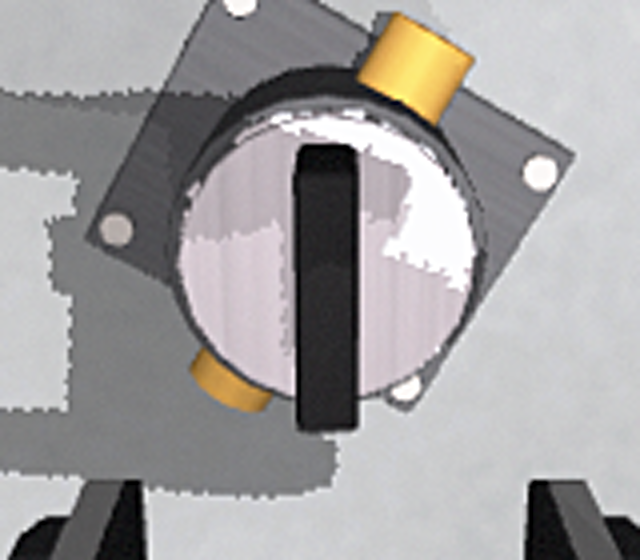

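View pics/ss8.png

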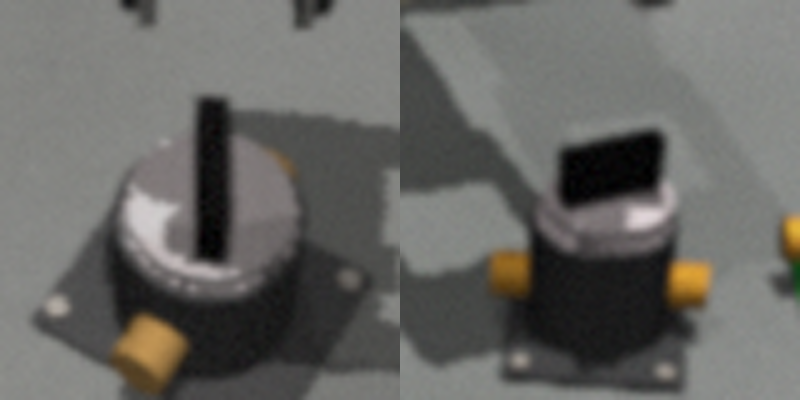

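```bash
python3 -c "
from rig import manip
print(manip.close_job(),manip.get_state()['t'])"
```

```text
the job is handed in; nothing more can be done
the job is handed in; nothing more can be done
```

The cover is locked in the dark filter housing, and I handed the job in at about 12.6 s of the 69 s allowed. I picked up the cover, turned it about 40° to line its lugs up with the slots (about 21° off the world x axis) and pressed it down about 16 mm with roughly 8 N. Then I turned it clockwise about 49° to the end stop, let the spring lift it into the notches, released it and raised the gripper clear.

**Checks on the lock:**
- **Height:** the cover rose more than 4 mm from its pressed depth. It then stopped hard against an upward pull of 12 N, at a grip height of about 104 mm, which is the locked height.
- **After release:** it sits level at about 48° from the slots, and the contact forces read near zero.

**What disagreed or exceeded the limits:**
- **Twist at the stop:** it briefly read about 0.62 N·m, slightly over the half newton metre you asked for. I backed off at once.
- **Sideways moments:** bending moments at the wrist briefly reached about 0.8 N·m, during the upward pull. Those were sideways, not twist.
- **Turn-back test:** turning the locked cover back about 5° met no resistance, so I never felt the anticlockwise side of the notch. I turned it back near the stop before letting go, so the lock rests on the height check.

The flask, tape, carton and look-alikes were not touched.

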